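# Dispense a red toy wheel with the spring-return slide

### The arm

A 6-joint arm with a two-finger parallel gripper is mounted at the origin on the work surface. World frame = base frame: x ahead of the robot, y to its left, z up, the work surface at z = 0. Lengths are in m, angles in rad, forces in N, time in s.
With the tool pointing down it reaches from about 0.325 to 0.9 m from the base axis. Payload 3.5 kg.
Tool frame: the origin (TCP) lies at the very end of the fingers, on their centre line; the grasp point (between the pads) lies 19 mm behind it (bot.grip_depth is the distance from the TCP to the grasp point, in m); z points along the fingers, y is the direction in which the jaws open and shut (so a half turn about z gives the same grasp; the last joint's range is limited). The gripper opens to 85 mm and grips with 20 to 120 N. Pads are 22 mm wide; open, the fingers measure 114 mm over their backs; the gripper's body (76 mm by 85 mm) begins 54 mm behind the grasp point. The pads swing forward as they close: fully open they stand 13 mm farther back than shut.
Start: joints at [1.163, 0.276, -0.026, 1.268, 0, 1.467], TCP at [0.188, 0.596, 0.231] pointing down, gripper open.
Joint ranges: [-3.12, 3.12], [-0.85, 1.88], [-1.08, 1.24], [-1.95, 2.15], [-1.57, 1.53], [-3.14, 3.14]. Speed limits (rad/s): [2.57, 2.57, 3.14, 3.14, 3.14, 3.14].

### API

Orientations are given as [roll, pitch, yaw] about the fixed x, y, z axes, in that order (R = Rz(yaw) Ry(pitch) Rx(roll)).
In Python, from rig import bot gives the robot as it stands.
- The arm moves only by the shell command python3 -m creep 'ROWS' [OPENING] [FORCE]. ROWS is JSON, one flat list of numbers, 4 for each row, row after row: the shift along the tool's x, y, z in units of 50 mm (1.0 is 50 mm), then the turn about the tool's z in units of 6 degrees (1.0 is 6 degrees). A call has 1 to 12 rows; each row shifts and turns the commanded pose from where the row before left it, along the tool's axes as they then stand; what a row does not reach is not made up. A row lasts 1/10 s, in which the tool goes at most 50 mm and 8.59 degrees, less where a joint would pass 70% of its speed; a pose out of reach is approached as far as the arm can. A call is refused whole if a number of a shift passes 1 or a number of a turn 1, either way. A call with a gripper value outside its range is refused whole. OPENING is the finger opening in mm, from 0 to 85.4, set as the call begins (- or left out, the last holds). The fingers move at their own pace and stop on an object; FORCE is the grip in N (left out, the last holds). Time passes only in rows, so rows that do not move let the fingers close. It gives the time, the measured TCP pose, the force and the opening at its end, in the units of the state.
- bot.sense(): the state, without advancing time (a new reading comes with each control period).
- bot.snapshot(name): name is "side" or "top"; returns a dict with "frame" (400x640x3 uint8, red, green, blue), "depth" (400x640 float32, m along the optical axis (not along the pixel's ray), 0 where there is no reading), "intrinsics" (3x3 intrinsics, pixels), "rvec" (rotation vector, rad) and "tvec" (3), from world to camera coordinates, as OpenCV has them. Camera axes: x right, y down, z forward; pixel columns grow to the right and rows downward; lengths in m; the calibration is good to about 2 mm. A picture is of the moment at which its call begins.
- bot.job_done(): hands the job in, once; it reports no verdict.
Trained networks look in a picture, given as the dict that the camera call returned (one of the last four; its "shot" number tells which), for a name from the list of things; names that differ only in an ending like _2 or _b are one class to them, and where a whole thing is asked for, a point or a joint stands for the part that bears it (a point fixed in the world has none). Each returns a list of dicts, best first, with "confidence" (0 to 1); they miss things now and then, are a little off and sometimes report something else, mostly with a low value. They report only what shows in the picture. A call takes as long as a camera call.
- bot.outline_of(picture, name): "pixels" (400x640 bool, what is visible of it) and "extent" ([centre column, centre row, width, height] in pixels, round what is visible of it).
- bot.landmark_of(picture, name): "uv" ([column, row] in pixels: a listed point, or the origin of a listed thing).
The state is a dict: "time": time; "joint_pos": joint angles; "qvel": joint speeds; "joint_torque": joint torques, N m; "tool_pos": TCP position; "ee_rot": TCP orientation; "force": force on the tool from outside, world axes, zero at the start; "moment": the same for the moment, N m; "finger_gap": finger opening in m.
Only numpy, scipy, OpenCV 4.12 (cv2) and the standard library are available. Lean on these libraries where they do the work, as an engineer would, in place of code of your own. Each camera call takes 0.05 s, during which the arm holds its last target.

### The job

Two wheel dispensers stand on the toy-making bench, one loaded with red wheels and one with blue. Work the yellow slide of the red one: move it all the way forward to its end, so that a red wheel drops into the tray at the front, then let go of it there so that it snaps back home by itself. Do not work the slide of the blue dispenser.

Things in the scene. Friction and masses are not known exactly. Their poses are not given: they have to be found in the camera images.
- red_knob (a point): Centre of the top face, 86 mm above the bench, of the yellow knob on the slide of the fixed dispenser with red wheels. Knob: 24 mm long (x), 22 mm wide (y), 45 mm tall; guides beside it (62 mm wide overall) reach 41 mm above the bench. x points forward, the way it slides (within 0.35 rad of the world +x, away from the robot), z up. At the end it is 41 mm short of the magazine.
- red_slide (a joint): Travel of that slide in m: 0 at home, 0.060 at the end stop, growing forward along red_knob's x. A spring pulls it home with 3 N at home, 8 N at the end; let go, it is home again in about 0.3 s. The lowest wheel falls into the tray before 0.048 is reached.
- red_wheel0: Lowest of three red wheels (36 mm diameter, 12 mm thick) flat in an open-topped magazine 79 mm high, 125 mm ahead of the home knob; the slide pushes this one out. Origin at its centre (36 mm above the bench at first), z along its axle. Catch tray: from 155 to 234 mm ahead of the home knob, 68 mm wide inside, floor 4 mm above the bench, walls 36 mm high.
- blue_slide (a joint): Travel in m of the slide of the other dispenser, identical but with blue wheels: 0 at home, 0.060 at its end. To be left at home. Which of the two stands on the left varies.

How it is judged:
On the way, in this order (a step that is already met when the one before it is completed fails the run):
1. the red dispenser's slide is pushed to its end (over 48 of its 60 mm) (value of joint red_slide above 0.048 m).
2. let go, the slide springs back by itself: over 20 mm out, running home faster than 0.05 m/s, no finger touching anything (value of joint red_slide above 0.02 m and velocity of joint red_slide below -0.05 m/s and contact force between the fingers and anything else below 0.1 N).
At the end, for the whole second after the job is handed in: The red dispenser's slide is back home (within 8 mm), the red wheel that was lowest lies at rest in its catch tray (its centre between 150 and 240 mm ahead of the knob, within 40 mm of the middle line, and at least 55 mm below the knob's top), and the blue dispenser's slide is home (within 8 mm) (value of joint each of red_slide, blue_slide below 0.008 m and x of red_wheel0 in the frame of red_knob between 0.15 and 0.24 m and y of red_wheel0 in the frame of red_knob between -0.04 and 0.04 m and z of red_wheel0 in the frame of red_knob below -0.055 m and linear speed of red_wheel0 below 0.03 m/s); the robot touches nothing.
It fails at once if the blue dispenser's slide is moved by more than 15 mm (value of joint blue_slide above 0.015 m).
It also fails if it takes over 30 s, if anything falls off the work surface, if the arm or the gripper's body presses on something with over 40 N, if the wrist force passes 120 N, or if a joint passes its speed limit or range.

## Working session

There is one attempt and no reset: what is moved stays moved. The work goes in short steps, Python scripts to look and compute and a shell command to move; the robot and the scene stay as the last step left them, time stands still between calls to the robot, and variables do not carry over. Pictures are saved under pics/ and viewed, and the job is handed in when it is done.

```bash
mkdir -p pics
python3 - <<'E'
from rig import bot
import cv2,numpy as np
s=bot.sense(); print({k:np.round(v,3).tolist() for k,v in s.items()})
for n in ("top","side"):
    p=bot.snapshot(n); cv2.imwrite(f"pics/{n}0.png",p["frame"][:,:,::-1])
    K=p["intrinsics"];R=cv2.Rodrigues(np.array(p["rvec"]))[0];t=np.array(p["tvec"])
    C=-R.T@t; print(n,C)
    for nm in("red_knob","red_wheel0"):
        for l in bot.landmark_of(p,nm)[:3]:
            uv=np.array(l["uv"]); r=R.T@np.linalg.inv(K)@[uv[0],uv[1],1]
            z=0.086 if nm=="red_knob" else 0.036
            print(nm,l["confidence"],uv,C+r*(z-C[2])/r[2])
E
```

```text
{'time': 0.0, 'joint_pos': [1.163, 0.277, -0.028, 1.268, 0.0, 1.467], 'qvel': [0.001, 0.0, -0.001, 0.0, 0.001, 0.001], 'joint_torque': [-0.0, -44.551, 29.52, 0.016, -0.0, 0.0], 'tool_pos': [0.187, 0.595, 0.23], 'ee_rot': [-3.139, -0.0, 2.837], 'force': [-0.399, -0.317, 0.404], 'moment': [-0.026, -0.005, 0.029], 'finger_gap': 0.085}
top [ 0.44263677 -0.01943061  0.96042281]
red_knob 0.84 [226.2 242. ] [0.47323126 0.13306005 0.086     ]
side [0.22911381 0.54063262 0.68201493]
red_knob 0.74 [307.9 266.8] [0.48019589 0.1418377  0.086     ]
```

View pics/top0.png

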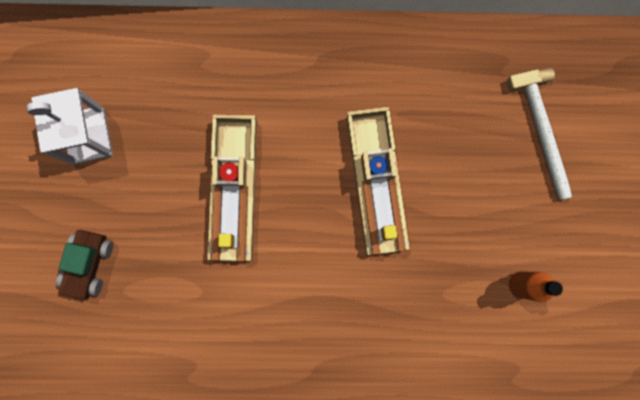

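View pics/side0.png

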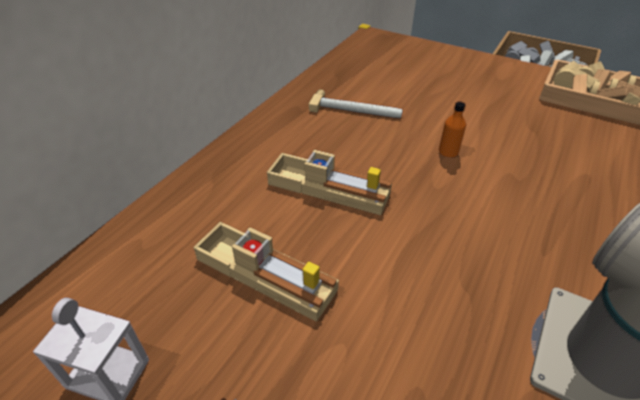

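The top view shows the red dispenser on the left: knob at about (226,241), red wheel at (229,171), and tray opening at (235,133). The blue knob is at (390,233). I'll refine the knob and axis using depth.

Run:
```python
from rig import bot
import cv2,numpy as np
for n in ("top","side"):
    p=bot.snapshot(n)
    K=p["intrinsics"];R=cv2.Rodrigues(np.array(p["rvec"]))[0];t=np.array(p["tvec"])
    d=p["depth"]; v,u=np.mgrid[:400,:640]
    P=np.stack([(u-K[0,2])*d/K[0,0],(v-K[1,2])*d/K[1,1],d],-1)
    W=(P-t)@R
    H=cv2.cvtColor(p["frame"],cv2.COLOR_RGB2HSV)
    ok=(d>0)&(W[...,0]>.4)&(W[...,0]<.75)&(W[...,1]>.05)&(W[...,1]<.22)
    yel=ok&(H[...,0]>22)&(H[...,0]<34)&(H[...,1]>170)
    k=W[yel&(W[...,2]>.078)]
    print(n,"knob top",len(k),k.min(0),k.max(0),k.mean(0),np.median(k,0))
    red=ok&((H[...,0]<5)|(H[...,0]>174))&(H[...,1]>180)&(W[...,2]>.045)
    q=W[red]; print("red",len(q),q.mean(0),q.min(0),q.max(0))
    b=W[ok&(W[...,2]>.025)&(W[...,2]<.06)&~yel][:,:2].astype(np.float32)
    rc=cv2.minAreaRect(b); print("rect",rc,cv2.boxPoints(rc).round(3).tolist())
    for nm in ("red_knob","red_slide","red_wheel0"):
        print(nm,[(o["confidence"],o["extent"]) for o in bot.outline_of(p,nm)[:2]])
```

```text
top knob top 89 [0.46616711 0.12524198 0.0782683 ] [0.48707989 0.14658642 0.08904809] [0.47546885 0.13620462 0.08388125] [0.47501721 0.13596766 0.08398749]
red 221 [0.60175375 0.13755467 0.06508632] [0.58769976 0.12153109 0.0544338 ] [0.61762192 0.15655064 0.07005083]
rect ((0.57912278175354, 0.13659054040908813), (0.08042963594198227, 0.2751709520816803), 89.88538360595703) [[0.4410000145435333, 0.09700000286102295], [0.7170000076293945, 0.09600000083446503], [0.7170000076293945, 0.1770000010728836], [0.44200000166893005, 0.1770000010728836]]
red_knob [(0.78, [228.7, 219.2, 13.8, 60.4])]
red_slide []
red_wheel0 []
side knob top 161 [0.46396429 0.12939405 0.07804308] [0.4876283  0.15144317 0.08844081] [0.4744561  0.14208021 0.08399265] [0.47442356 0.14237414 0.08445201]
red 97 [0.60444661 0.13634777 0.06547013] [0.59214787 0.12313603 0.06316596] [0.61652668 0.14979631 0.06791797]
rect ((0.5784880518913269, 0.13952437043190002), (0.08215567469596863, 0.2763461470603943), 89.78824615478516) [[0.4399999976158142, 0.0989999994635582], [0.7170000076293945, 0.09799999743700027], [0.7170000076293945, 0.18000000715255737], [0.4399999976158142, 0.1809999942779541]]
red_knob [(0.88, [289.4, 272.9, 63.2, 36.5])]
red_slide [(0.89, [291.4, 276.7, 57.7, 38.0])]
red_wheel0 []
```

Knob is at about (0.475, 0.139), with the wheel 127 mm ahead, as expected (125 mm). The axis yaw is about 0. I'll push from behind with closed fingers, then lift straight off so the slide is released. First I turn to yaw π and close the fingers.

```bash
python3 -m creep '[0,0,0,-1, 0,0,0,-1, 0,0,0,-0.9]' 0 40; python3 -m creep '[-0.4,-0.76,0,0,-0.4,-0.76,0,0,-0.4,-0.76,0,0,-0.4,-0.76,0,0,-0.4,-0.76,0,0,-0.4,-0.76,0,0,-0.4,-0.76,0,0,-0.4,-0.76,0,0,-0.4,-0.76,0,0,-0.4,-0.76,0,0,-0.4,-0.76,0,0,-0.4,-0.76,0,0]'
python3 - <<'E'
from rig import bot
import numpy as np
print({k:np.round(v,3).tolist() for k,v in bot.sense().items()})
E
```

```text
time: 1.0
tool_pos: [0.1876, 0.5962, 0.2314]
ee_rot: [3.142, 0.0, -3.139]
force: [-0.1, -0.4, -0.0]
finger_gap: 0.044
time: 2.2
tool_pos: [0.4278, 0.1383, 0.2317]
ee_rot: [3.141, 0.001, 3.14]
force: [1.2, 0.3, 0.7]
finger_gap: 0.0003
{'time': 2.2, 'joint_pos': [0.169, -0.039, -0.385, 1.224, 0.0, 0.17], 'qvel': [-0.937, 0.105, 0.101, -0.012, 0.003, -0.926], 'joint_torque': [4.497, -28.588, 28.176, 0.353, -0.058, 0.61], 'tool_pos': [0.428, 0.138, 0.232], 'ee_rot': [3.141, 0.001, 3.14], 'force': [1.168, 0.308, 0.711], 'moment': [0.013, -0.003, 0.005], 'finger_gap': 0.0}
```

```bash
python3 -m creep '[0,0,0,0, 0,0,0.5,0, 0,0,0.8,0, 0,0,0.7,0, 0,0,0,0, 0,0,0,0]'
python3 - <<'E'
from rig import bot
import cv2,numpy as np
for n in ("top","side"):
    p=bot.snapshot(n); cv2.imwrite(f"pics/{n}1.png",cv2.resize(p["frame"][100:350,100:420,::-1],None,fx=2,fy=2))
E
```

```text
time: 2.8
tool_pos: [0.4264, 0.1404, 0.1315]
ee_rot: [-3.142, -0.001, 3.141]
force: [0.5, 0.5, 0.6]
finger_gap: -0.0
```

View pics/side1.png

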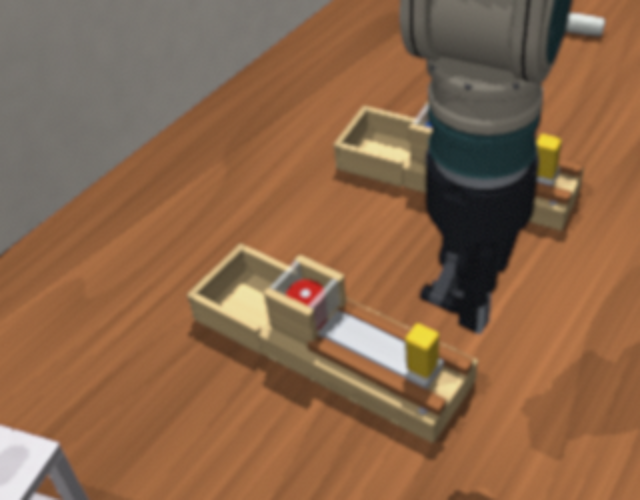

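View pics/top1.png

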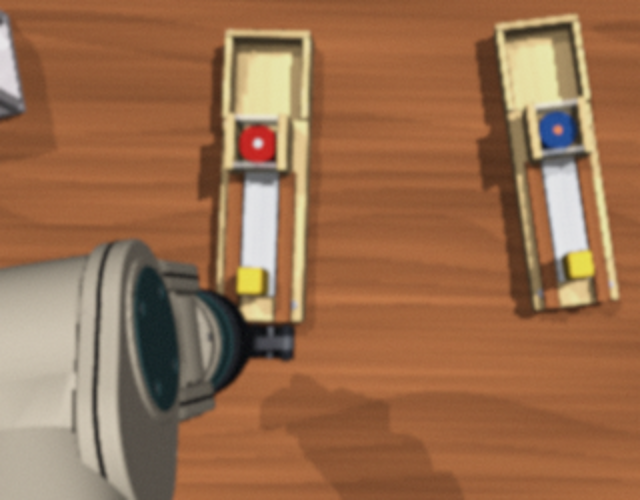

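Run:
```python
from rig import bot
import cv2,numpy as np
for n in ("top","side"):
    p=bot.snapshot(n)
    K=p["intrinsics"];R=cv2.Rodrigues(np.array(p["rvec"]))[0];t=np.array(p["tvec"])
    f=lambda q:((cv2.projectPoints(np.array([q],float),p["rvec"],p["tvec"],K,None)[0].ravel()-100)*2).round(0)
    print(n,"tip",f([.4264,.1404,.1315]),"knob",f([.475,.138,.086]),"body",f([.4264,.1404,.25]))
    for l in bot.landmark_of(p,"red_knob")[:2]: print(l)
    d=p["depth"]; v,u=np.mgrid[:400,:640]
    W=(np.stack([(u-K[0,2])*d/K[0,0],(v-K[1,2])*d/K[1,1],d],-1)-t)@R
    # fingers: dark points near
    m=(d>0)&(W[...,2]>.118)&(W[...,2]<.20)&(W[...,0]<.55)&(abs(W[...,1]-.13)<.12)
    q=W[m];print(len(q),q.min(0),q.max(0),np.median(q,0))
```

```text
top tip [232. 339.] knob [247. 282.] body [199. 342.]
{'uv': [228.8, 241.0], 'confidence': 0.8}
8 [0.41481601 0.10961058 0.186131  ] [0.44063797 0.11535305 0.19854161] [0.4391484  0.11249639 0.18999996]
side tip [474. 324.] knob [423. 333.] body [480. 216.]
{'uv': [307.4, 265.0], 'confidence': 0.84}
2616 [0.00375468 0.0100263  0.11802485] [0.4388766  0.18553428 0.19995289] [0.04921156 0.05067649 0.15828801]
```

```bash
python3 -m creep '[0,0,0.5,0, 0,0,0.5,0, 0,0,0.4,0, 0,0,0,0, 0,0,0,0]';python3 -m creep '[-0.15,0,0,0, -0.2,0,0,0, -0.15,0,0,0, -0.1,0,0,0, -0.1,0,0,0, 0,0,0,0, 0,0,0,0]'
python3 - <<'E'
from rig import bot
import cv2,numpy as np
for n in ("top","side"):
    p=bot.snapshot(n); cv2.imwrite(f"pics/{n}2.png",cv2.resize(p["frame"][100:350,100:420,::-1],None,fx=2,fy=2))
E
```

```text
time: 3.6
tool_pos: [0.4274, 0.14, 0.0619]
ee_rot: [3.142, 0.0, 3.14]
force: [0.0, 0.6, 0.5]
finger_gap: -0.0002
time: 4.3
tool_pos: [0.4614, 0.1399, 0.061]
ee_rot: [-3.142, -0.001, 3.141]
force: [-4.1, 0.2, 2.7]
finger_gap: -0.0
```

View pics/side2.png

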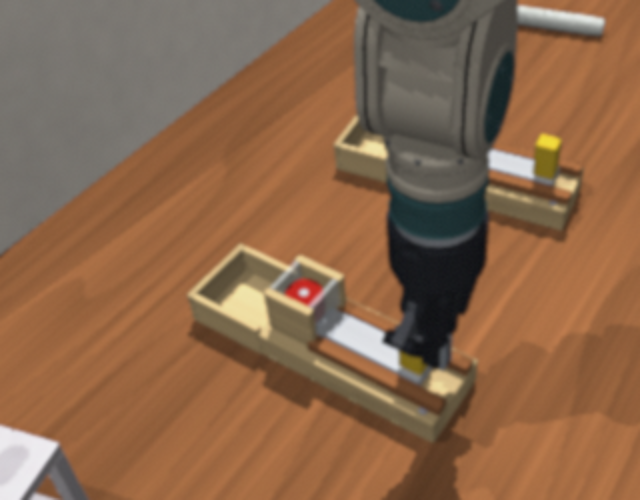

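The fingers have reached the knob (4.1 N, matching the spring). Now I push further.

```bash
python3 -m creep '[-0.15,0,0,0, -0.15,0,0,0, -0.15,0,0,0, -0.15,0,0,0, -0.15,0,0,0, -0.1,0,0,0, 0,0,0,0, 0,0,0,0]'
python3 - <<'E'
from rig import bot
import cv2,numpy as np
for n in ("top","side"):
    p=bot.snapshot(n); cv2.imwrite(f"pics/{n}3.png",cv2.resize(p["frame"][100:350,100:420,::-1],None,fx=2,fy=2))
E
```

```text
time: 5.2
tool_pos: [0.5023, 0.1397, 0.0607]
ee_rot: [-3.141, -0.004, 3.141]
force: [-6.6, 0.4, 4.0]
finger_gap: 0.0001
```

View pics/side3.png

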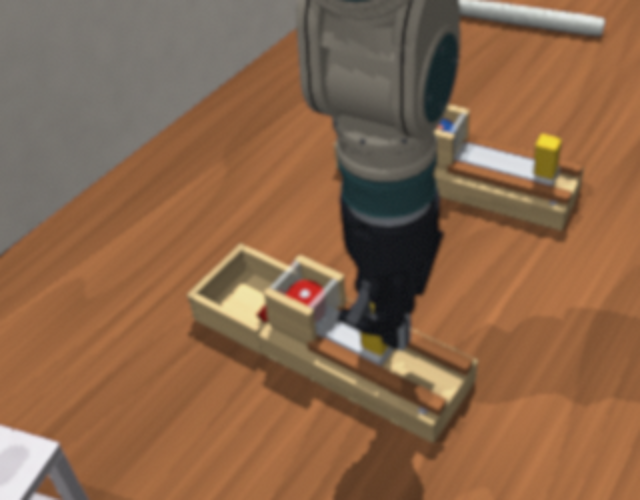

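View pics/top3.png

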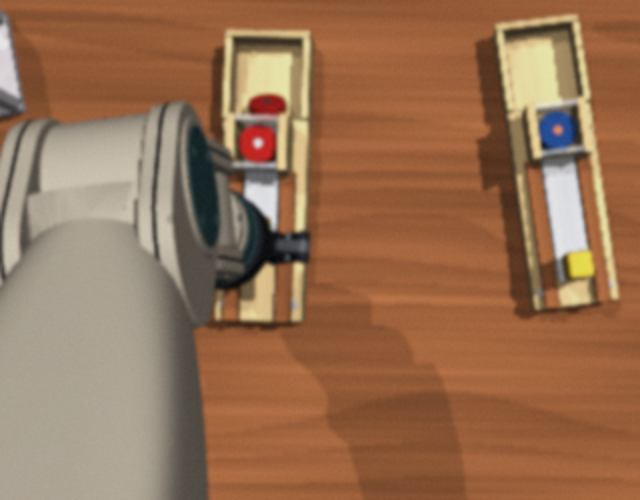

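```bash
python3 -m creep '[-0.1,0,0,0, -0.1,0,0,0, -0.04,0,0,0, 0,0,0,0, 0,0,0,0]'
python3 - <<'E'
from rig import bot
import cv2,numpy as np
for n in ("top","side"):
    p=bot.snapshot(n); cv2.imwrite(f"pics/{n}4.png",cv2.resize(p["frame"][100:350,100:420,::-1],None,fx=2,fy=2))
E
```

```text
time: 5.8
tool_pos: [0.5136, 0.1397, 0.0606]
ee_rot: [-3.141, -0.005, 3.141]
force: [-7.4, 1.1, 4.1]
finger_gap: -0.0001
```

View pics/top4.png

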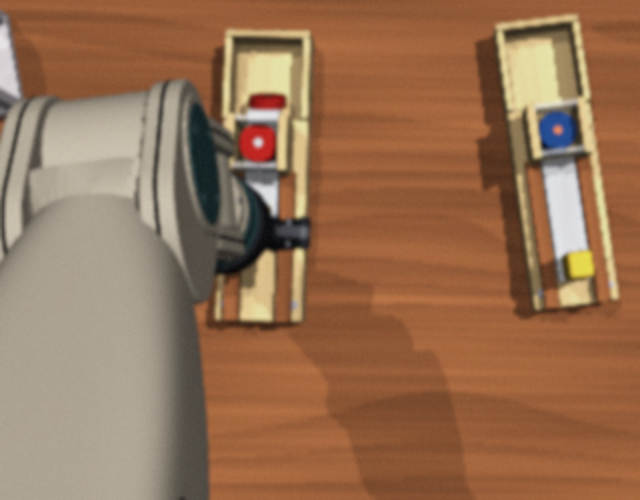

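View pics/side4.png

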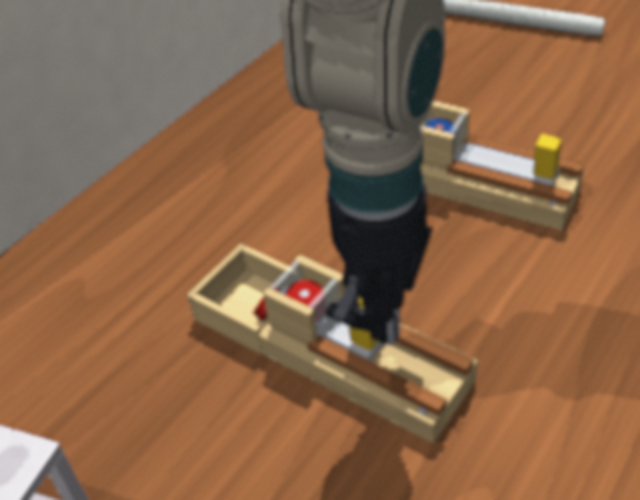

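```bash
python3 -m creep '[-0.05,0,0,0, -0.04,0,0,0, 0,0,0,0, 0,0,0,0]'
```

```text
time: 6.3
tool_pos: [0.5142, 0.1396, 0.0601]
ee_rot: [-3.141, -0.013, 3.141]
force: [-15.1, -0.3, 10.8]
finger_gap: -0.0004
```

The end stop is reached: 15 N, and the tool is no longer advancing. I'll relax the overpush slightly, then lift straight up fast to release.

```bash
python3 -m creep '[0.06,0,0,0, 0,0,0,0, 0,0,-0.9,0, 0,0,-1,0, 0,0,-1,0, 0,0,-0.5,0, 0,0,0,0, 0,0,0,0, 0,0,0,0]'
python3 - <<'E'
from rig import bot
import cv2,numpy as np
for n in ("top","side"):
    p=bot.snapshot(n); cv2.imwrite(f"pics/{n}5.png",cv2.resize(p["frame"][100:350,100:420,::-1],None,fx=2,fy=2))
E
```

```text
time: 7.2
tool_pos: [0.5175, 0.1396, 0.2298]
ee_rot: [-3.141, -0.002, 3.14]
force: [0.2, -0.4, -0.4]
finger_gap: -0.0002
```

View pics/top5.png

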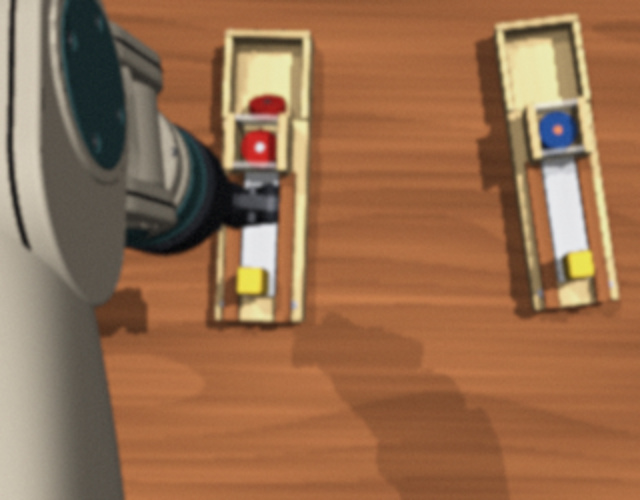

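View pics/side5.png

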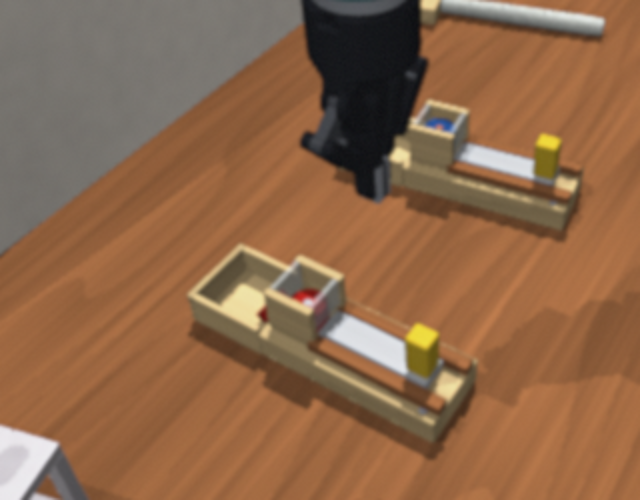

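The slide is home (knob at display (251,280), as at the start). The wheel in the tray at display (267,104) leans on the magazine, so I'll measure its centre.

```bash
python3 -m creep '[0,0.5,-0.4,0,0,0.5,0,0,0,0.5,0,0,0,0.5,0,0,0,0,0,0,0,0,0,0]'
python3 - <<'E'
from rig import bot
import cv2,numpy as np
for n in ("top","side"):
    p=bot.snapshot(n); cv2.imwrite(f"pics/{n}6.png",cv2.resize(p["frame"][130:300,180:340,::-1] if n=="side" else p["frame"][100:270,180:340,::-1],None,fx=3.5,fy=3.5,interpolation=cv2.INTER_CUBIC))
    K=p["intrinsics"];R=cv2.Rodrigues(np.array(p["rvec"]))[0];t=np.array(p["tvec"])
    d=p["depth"]; v,u=np.mgrid[:400,:640]
    W=(np.stack([(u-K[0,2])*d/K[0,0],(v-K[1,2])*d/K[1,1],d],-1)-t)@R
    H=cv2.cvtColor(p["frame"],cv2.COLOR_RGB2HSV)
    ok=(d>0)&(W[...,0]>.4)&(W[...,0]<.75)&(W[...,1]>.05)&(W[...,1]<.22)
    k=W[ok&(H[...,0]>22)&(H[...,0]<34)&(H[...,1]>170)&(W[...,2]>.078)]
    print(n,"knob",k.mean(0))
    red=ok&((H[...,0]<6)|(H[...,0]>172))&(H[...,1]>150)&(W[...,0]>.622)
    q=W[red]; print("wheel",len(q),q.mean(0),q.min(0),q.max(0))
    for nm in ("red_wheel0","red_knob"):
        for l in bot.landmark_of(p,nm)[:3]: print(nm,l)
        print([(o["confidence"],o["extent"]) for o in bot.outline_of(p,nm)[:3]])
E
```

```text
time: 7.9
tool_pos: [0.5175, 0.2398, 0.2499]
ee_rot: [-3.14, -0.002, 3.142]
force: [0.3, -0.4, -0.3]
finger_gap: 0.0
top knob [0.47441046 0.13571805 0.08368531]
wheel 127 [0.64537608 0.13589418 0.02922277] [0.63628911 0.12088847 0.01343781] [0.65728714 0.15242654 0.03948572]
red_wheel0 {'uv': [238.0, 151.6], 'confidence': 0.58}
[(0.43, [235.8, 153.9, 17.4, 10.9])]
red_knob {'uv': [227.9, 240.2], 'confidence': 0.72}
[(0.97, [230.9, 216.7, 13.5, 63.4])]
side knob [0.47451    0.14205158 0.08412636]
wheel 11 [0.64372033 0.1552737  0.02590602] [0.64057318 0.15344599 0.0191501 ] [0.64627525 0.15656476 0.031325  ]
red_wheel0 {'uv': [235.9, 253.4], 'confidence': 0.51}
[]
red_knob {'uv': [308.7, 264.8], 'confidence': 0.91}
[(0.88, [289.4, 274.4, 61.8, 33.5])]
```

View pics/top6.png

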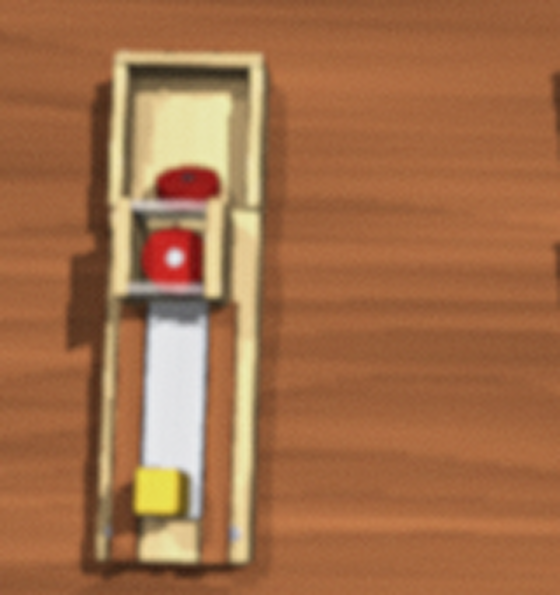

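View pics/side6.png

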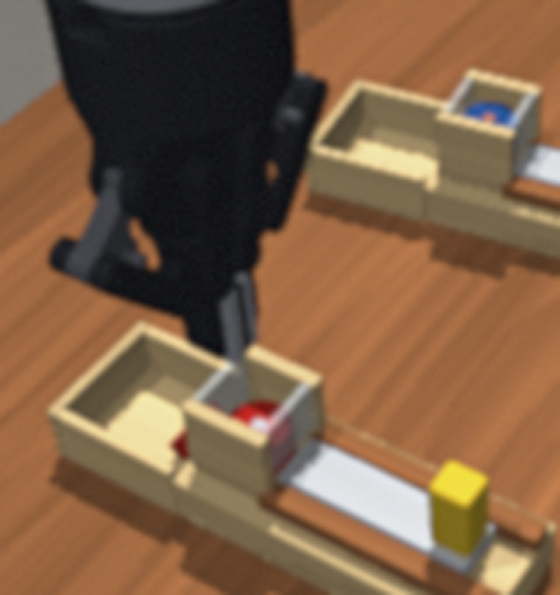

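Checks before handing in:

| Item | Measured | Required |
|---|---|---|
| Wheel centre, ahead of the knob | about 0.166 m | 0.15 to 0.24 m |
| Wheel centre, off the middle line | within about 5 mm | within 40 mm |
| Wheel centre, below the knob's top | at least 63 mm (a wheel resting on the tray floor can't be centred above 23 mm) | at least 55 mm |
| Knob position | home | home |

The wheel hasn't moved between the two pictures, so I'm handing in.

```bash
python3 -c "
from rig import bot
print(bot.job_done())"
```

```text
the job is handed in; nothing more can be done
None
```

I pushed the red dispenser's slide to its end stop, released it by lifting the fingers straight off, and handed the job in at about 8 s. No verdict is reported.

**What I did:** I pushed the red knob from behind with closed fingers. At the end stop the force rose to 15 N and the tool stopped advancing. After the lift, the slide returned home.

**Last checks:**
- **Red slide:** the knob measured x = 0.474 m, against 0.475 m at the start, so it is home.
- **Red wheel:** it is at rest in the tray, about 166 mm ahead of the knob and near the middle line. It leans on the magazine wall instead of lying flat. Its height is inferred from resting on the tray floor, which puts its centre at least 63 mm below the knob's top.
- **Blue slide:** it was never approached and looks unmoved in the pictures.
- **Arm:** it is clear of everything, and the force reads about zero.

**Not verified or in disagreement:**
- The slide's speed while it sprang back, and that no finger touched anything at that moment, were not measured. I only saw the slide home and the force at zero afterwards.
- The two cameras disagreed by about 6 mm on the knob's sideways position. I aimed between the two readings, and contact was good.

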